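# Find the high spot of a bent hand wheel

### The arm

A 7-joint arm with a two-finger parallel gripper is mounted at the origin on a cart in front of the work surface, level with it; the furniture and walls round the work are solid. World frame = base frame: x ahead of the robot, y to its left, z up, the work surface at z = 0. Lengths are in m, angles in rad, forces in N, time in s.
With the tool pointing down it reaches from about 0.375 to 0.925 m from the base axis. Payload 3.1 kg.
Tool frame: the origin (TCP) lies between the finger pads; the fingertips stand 19 mm ahead of it and the grasp point (between the pads) is the TCP; z points along the fingers, y is the line along which they close (so a half turn about z gives the same grasp; the last joint's range is limited). The gripper opens to 85 mm and grips with 20 to 120 N. Pads are 22 mm wide; open, the fingers measure 114 mm over their backs; the gripper's body (76 mm by 85 mm) begins 54 mm behind the grasp point. The pads swing forward as they close: fully open they stand 13 mm farther back than shut.
Start: joints at [-1.244, 0.383, 0.044, 1.598, -0.018, 1.161, -0.05], TCP at [0.268, 0.592, 0.25] pointing down, gripper open.
Joint ranges: [-2.61, 2.61], [-0.41, 2.15], [-1.48, 1.57], [0, 2.5], [-1.57, 4.71], [0.05, 1.97], [-2.85, 2.85]. Speed limits (rad/s): [2.79, 2.79, 3.14, 3.14, 3.14, 3.14, 3.14].

### API

Orientations are given as a unit quaternion [x, y, z, w].
In Python, from bench import move_ptp, movel, move_j, move_gripper, pause, inverse_kinematics, read_camera, camera_params, MotionError, sign_off, look_for, tip_of, read_time_s, read_qpos, read_joint_vel, read_effort, read_eef_pos, read_tcp_rot, read_ft_force, read_ft_torque, read_finger_gap, read_grasp_force gives the robot as it stands. Calls block until the motion is done:
- move_ptp(position, orientation): joint-space move of the TCP to a pose.
- movel(position, orientation=None, speed=0.15): straight line of the TCP; orientation=None keeps the orientation; speed is the mean speed in m/s.
- move_j(angles): joint-space move.
- move_gripper(opening, effort=None): finger opening in m; effort is the grip in N (None keeps the last); returns when the fingers have stopped.
- pause(seconds).
- inverse_kinematics(position, orientation): joint angles nearest the present ones, or None.
- read_camera(name): name is "side" or "top" or "wrist"; returns the picture (400x640x3 uint8, red, green, blue); there is no depth.
- camera_params(name): a dict with "K" (3x3 intrinsics, pixels), "dist_coeffs" ([k1, k2, p1, p2, k3] as OpenCV has them; the pictures are not rectified), "camera_from_world" (4x4, takes a point from world to camera coordinates). Camera axes: x right, y down, z forward; pixel columns grow to the right and rows downward; lengths in m; the calibration is good to about 2 mm. A picture is of the moment at which its call begins: read the wrist's pose just before it. camera_params takes no time and is no camera call; for the wrist camera it gives the pose at the moment of the call.
A pose or a line that the arm cannot do raises MotionError and nothing moves.
- sign_off(): hands the job in; it is judged then, once.
Trained networks look in the newest picture that a camera, given by its name, has taken for a name from the list of things; names that differ only in an ending like _2 or _b are one class to them, and where a whole thing is asked for, a point or a joint stands for the part that bears it (a point fixed in the world has none). Each returns a list of dicts, best first, with "confidence" (0 to 1); they miss things now and then, are a little off and sometimes report something else, mostly with a low value. They report only what shows in the picture. A call takes as long as a camera call.
- look_for(camera, name): "at" ([column, row] in pixels, amid what is visible of it).
- tip_of(camera, name): "at" ([column, row] in pixels: a listed point, or the origin of a listed thing).
Readings, each from a call of its own:
- read_time_s(): time.
- read_qpos(): joint angles.
- read_joint_vel(): joint speeds.
- read_effort(): joint torques, N m.
- read_eef_pos(): TCP position.
- read_tcp_rot(): TCP orientation.
- read_ft_force(): force on the tool from outside, world axes, zero at the start.
- read_ft_torque(): the same for the moment, N m.
- read_finger_gap(): finger opening in m.
- read_grasp_force(): force on a finger pad.
Only numpy, scipy, OpenCV 4.12 (cv2) and the standard library are available. Lean on these libraries where they do the work, as an engineer would, in place of code of your own. Each camera call takes 0.05 s, during which the arm holds its last target. There are 200 camera calls.

### The job

The hand wheel on the small truing stand is bent: at one place its rim bulges outward. Turn the wheel slowly, no faster than about half a turn a second, until that high spot stands right in front of the tip of the stand's fixed pointer, then let go and leave it at rest there so that it can be dressed.

Things in the scene. Friction and masses are not known exactly. Their poses are not given: they have to be found in the camera images.
- wheel: hand wheel (dark steel rim, grey web) lying flat on a truing stand; turns either way without end about an upright spindle by about 2 N at the handle and stays where it is left. Rim radius 68 mm, rim 12 mm thick, from 45 to 57 mm above the bench; the hub and nut at the middle reach to 60 mm. Origin on the spindle's axis, at the wheel's underside, 45 mm above the bench; z up. Its y axis points to the high spot.
- high_spot (a point): the peak of the high spot: the one place where the rim bulges outward, by 16 mm over about 50 degrees of the rim, to 84 mm from the axis. The point lies on the outer face at mid-thickness, 51 mm above the bench. (Elsewhere the rim has a shallow flat, 4 mm low: that is not it.)
- handle_grip (a point): middle of the wheel's handle: a black upright round grip 18 mm in diameter, standing on the wheel 45 mm from the axis, 105 degrees counter-clockwise (seen from above) of the high spot. It reaches from 60 to 105 mm above the bench, this point at 85 mm. The grip spins freely on its pin, so it can be held from above in any direction and led round in a circle without turning the hand.
- pointer_tip (a point): tip of the fixed steel pointer of the truing stand, a thin level pin beside the wheel aimed at the spindle's axis; the tip is 88 mm from the axis and 51 mm above the bench, so the high spot passes it at 4 mm. The pin is held by a post whose centre is 132 mm from the axis and which reaches 60 mm above the bench. The stand is fixed to the bench.

How it is judged:
At the end, for the whole second after the job is handed in: The peak of the high spot is within 18 mm of the pointer's tip, seen from above (about 12 degrees of turn either way), and the wheel is at rest (horizontal distance between high_spot and pointer_tip below 0.018 m and angular speed of wheel below 0.05 rad/s); the robot touches nothing.
It fails at once if the wheel is turned faster than about half a turn a second (4 rad/s) (angular speed of wheel above 4 rad/s).
It also fails if it takes over 38 s, if anything falls off the work surface, if the arm or the gripper's body presses on something with over 40 N, if the wrist force passes 120 N, or if a joint passes its speed limit or range.

## Working session

There is one attempt and no reset: what is moved stays moved. The work goes in short steps, each a Python script; the robot and the scene stay as the last script left them, time stands still between calls to the robot, and variables do not carry over. Pictures are saved under pics/ and viewed, at most 10 in all, crops included, and the job is handed in when it is done.

```bash
ls; mkdir -p pics; cat > h.py <<'E'
from bench import *
import numpy as np, cv2
def ray(cam,px,z):
    p=camera_params(cam);K=np.array(p["K"]);T=np.array(p["camera_from_world"])
    u=cv2.undistortPoints(np.array([[px]],float),K,np.array(p["dist_coeffs"]))[0,0]
    R,t=T[:3,:3],T[:3,3];c=-R.T@t;d=R.T@np.array([u[0],u[1],1])
    return c+d*(z-c[2])/d[2]
Z=dict(wheel=.045,high_spot=.051,handle_grip=.085,pointer_tip=.051)
def find(cam):
    im=read_camera(cam)
    for n in Z:
        for r in tip_of(cam,n)[:2]:
            print(cam,n,np.round(r["at"],1),round(r["confidence"],2),ray(cam,r["at"],Z[n]).round(4))
    return im
E
python3 - <<'E'
from h import *
a=find("top");b=find("side")
cv2.imwrite("pics/t.png",a[:,:,::-1]);cv2.imwrite("pics/s.png",b[:,:,::-1])
print(read_time_s(),read_tcp_rot())
E
```

```text
pics
top wheel [328.7 199.1] 0.94 [0.5155 0.3693 0.045 ]
top high_spot [358.8 174. ] 0.73 [0.5656 0.3094 0.051 ]
top handle_grip [306.7 183.9] 0.77 [0.5383 0.4135 0.085 ]
top pointer_tip [285.5 183.9] 0.76 [0.5444 0.4549 0.051 ]
side wheel [309.4 218.4] 0.85 [0.5065 0.3809 0.045 ]
side high_spot [287.2 194.3] 0.66 [0.5705 0.2965 0.051 ]
side high_spot [292.7 205.3] 0.55 [0.5488 0.3433 0.051 ]
side handle_grip [292.4 206.6] 0.67 [0.5365 0.4067 0.085 ]
side pointer_tip [281.7 229.5] 0.88 [0.5518 0.4403 0.051 ]
0.5 [ 2.10771821e-01  9.77535287e-01 -4.10400285e-05 -6.96229664e-06]
```

View pics/t.png

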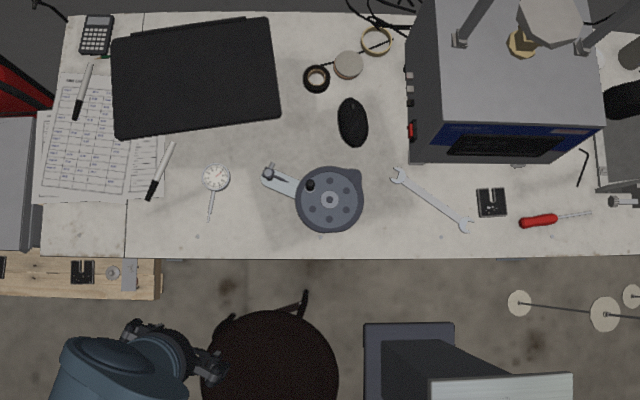

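View pics/s.png

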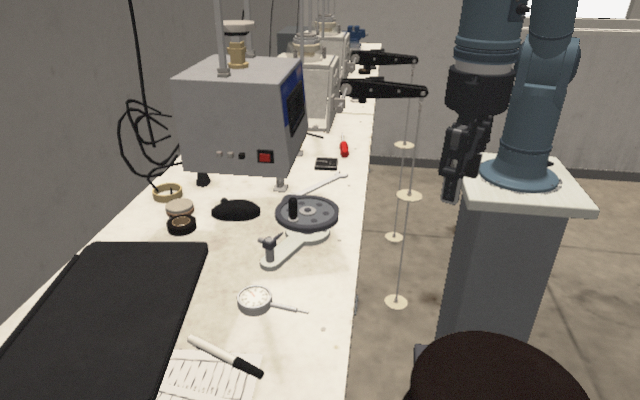

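The top view shows the wheel at (329,199), the bulge at the upper right (358,172), the handle at (309,185) and the pointer on the left, with its post at (268,174). The side view agrees. The wheel needs about +120° counter-clockwise, which carries the handle towards the robot, away from the box. Next I'll hover above it for a close look.

```bash
python3 - <<'E'
from h import *
q=read_tcp_rot()
move_ptp([.50,.385,.27],q)
im=find("wrist"); cv2.imwrite("pics/w.png",im[:,:,::-1])
print(read_time_s(),read_eef_pos(),read_qpos())
E
```

```text
wrist wheel [307.9 193.1] 0.81 [0.5126 0.3706 0.045 ]
wrist high_spot [277.5 267.4] 0.58 [0.5728 0.3074 0.051 ]
wrist handle_grip [353.6 209.9] 0.68 [0.5352 0.4066 0.085 ]
wrist pointer_tip [396. 194.] 0.71 [0.5491 0.4502 0.051 ]
1.9417 [0.4987003  0.386691   0.26979857] [-0.86141384  0.33276329  0.17036615  1.63104094 -0.06040734  1.18326402
  0.47190517]
```

View pics/w.png

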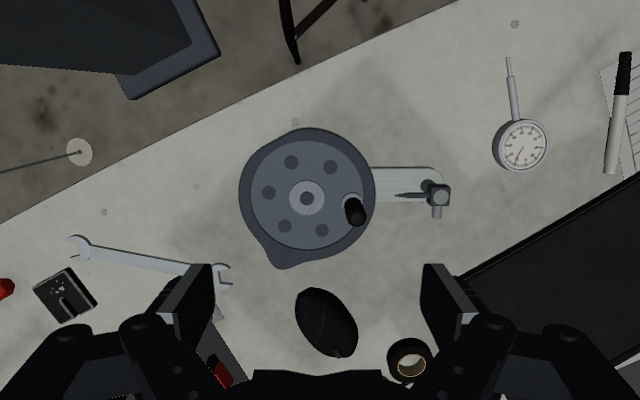

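Hub is at (307,198), handle grip at (354,211), bulge at (280,268) and pointer tip at (395,195). The measured distances agree with the given sizes: 87, 43 and 87 mm. So I'll grip the handle and lead it round by about +112°.

```bash
python3 - <<'E'
from h import *
q=read_tcp_rot()
C=np.array([.513,.3705]); h0=np.array([.5355,.4073]);ap=np.arctan2(.0797,.0362)
th=np.arctan2(*(h0-C)[::-1]); end=ap+np.radians(105)
print(np.degrees([th,end]))
print("hub",ray("wrist",[307,198],.06))
P=lambda a,z=.088:[*(C+.045*np.array([np.cos(a),np.sin(a)])),z]
for a in np.linspace(th,end,10):
    assert inverse_kinematics(P(a),q) is not None
movel(P(th,.15),q,.2); movel(P(th),q,.1)
move_gripper(.05); print(read_ft_force())
move_gripper(0.0,25)
print("gap",read_finger_gap(),read_grasp_force(),read_ft_force(),read_time_s())
for a in np.linspace(th,end,10)[1:]:
    movel(P(a),q,.05)
    f=read_ft_force(); print(np.degrees(a).round(),np.round(f,1),read_eef_pos().round(4))
    if np.linalg.norm(f)>50: print("STOP");break
print(read_finger_gap(),read_time_s())
find("top")
E
```

```text
[ 58.55784052 170.57229627]
hub [0.51418519 0.36846152 0.06      ]
[ 0.31295577 -0.0404159   0.17379544]
gap 0.017198071638029434 24.953398774378 [-1.41006968 -1.57173449  2.54358702] 4.325
71.0 [-0.4 -4.   2.9] [0.527  0.4125 0.0881]
83.0 [-1.  -5.7  5.4] [0.5172 0.4146 0.0881]
96.0 [ 0.1 -5.4  4.6] [0.5079 0.4145 0.0881]
108.0 [ 0.2 -5.6  2.8] [0.4987 0.4125 0.0881]
121.0 [ 1.4 -5.1  2.9] [0.4902 0.4086 0.0881]
133.0 [ 2.  -4.3  2.1] [0.4826 0.4031 0.0881]
146.0 [ 4.9 -2.4  0.3] [0.4764 0.3962 0.0881]
158.0 [ 4.  -1.8 -0.1] [0.4716 0.3879 0.0881]
171.0 [ 3.8 -0.7 -1.4] [0.4687 0.3787 0.0881]
0.01706060820089788 7.4
top high_spot [291.2 184.8] 0.71 [0.5427 0.4437 0.051 ]
top pointer_tip [286.7 183.5] 0.93 [0.5453 0.4526 0.051 ]
```

Now I'll open, rise, back off to the earlier hover and check.

```bash
python3 - <<'E'
from h import *
p=read_eef_pos();q=read_tcp_rot()
move_gripper(.06); movel([p[0],p[1],.16],q,.08)
move_ptp([.50,.385,.27],q); pause(.3)
im=find("wrist"); cv2.imwrite("pics/w2.png",im[:,:,::-1]); find("top")
print(read_time_s())
E
```

```text
wrist wheel [310.6 193. ] 0.85 [0.5149 0.37   0.045 ]
wrist high_spot [391.1 198.9] 0.97 [0.5524 0.4421 0.051 ]
wrist handle_grip [295.5 154.6] 0.62 [0.469  0.3776 0.085 ]
wrist pointer_tip [398.6 193.9] 0.6 [0.5512 0.4511 0.051 ]
wrist pointer_tip [298.4 155.1] 0.42 [0.4749 0.376  0.051 ]
top wheel [330.3 198.4] 0.72 [0.517  0.3661 0.045 ]
top high_spot [288.5 185.9] 0.88 [0.5405 0.449  0.051 ]
top handle_grip [326. 220.] 0.71 [0.4695 0.3769 0.085 ]
top handle_grip [327.6 199.8] 0.39 [0.508  0.3738 0.085 ]
top pointer_tip [287.5 181.6] 0.61 [0.5491 0.451  0.051 ]
10.5167
```

View pics/w2.png

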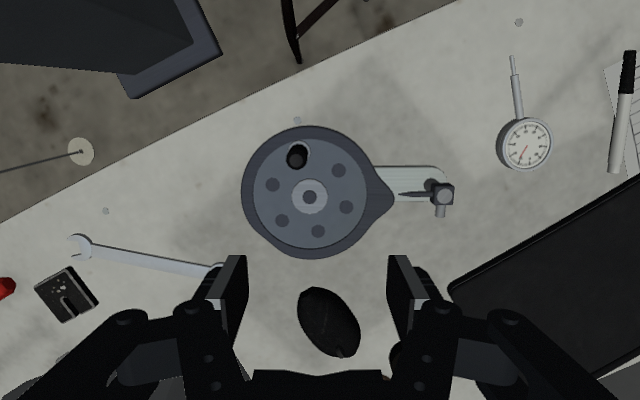

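The peak at (393,198) stands at the pointer tip (398,195), about 9 mm away or less, and the gripper is clear.

```bash
python3 -c "
from bench import *
print(sign_off())"
```

```text
the job is handed in; nothing more can be done
None
```

I turned the wheel about 112° counter-clockwise by its handle at a slow 0.05 m/s, so the high spot now stands an estimated 9 mm or less from the pointer tip (limit 18 mm). The gripper is clear, and I handed the job in at about 10.5 s of the 38 s allowed; no verdict came back.

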